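Hold a frame side in the corner jig for pinning

ROBOT

A 6-joint arm with a two-finger parallel gripper is mounted at the origin on the work surface. World frame = base frame: x ahead of the robot, y to its left, z up, the work surface at z = 0. Lengths are in m, angles in rad, forces in N, time in s.
With the tool pointing down it reaches from about 0.375 to 0.975 m from the base axis. Payload 3.8 kg.
Tool frame: the origin (TCP) lies at the very end of the fingers, on their centre line; the grasp point (between the pads) lies 19 mm behind it; z points along the fingers, y is the line along which they close (so a half turn about z gives the same grasp; the last joint's range is limited). The gripper opens to 85 mm and grips with 20 to 120 N. Pads are 22 mm wide; open, the fingers measure 114 mm over their backs; the gripper's body (76 mm by 85 mm) begins 54 mm behind the grasp point. The pads swing forward as they close: fully open they stand 13 mm farther back than shut.
Start: joints at [1.111, 0.264, 1.604, -0, 1.274, -0.037], TCP at [0.277, 0.616, 0.231] pointing down, gripper open.
Joint ranges: [-2.63, 2.63], [-0.94, 2.18], [0.31, 2.57], [-1.31, 4.45], [0, 2.66], [-2.55, 2.55]. Speed limits (rad/s): [2.57, 2.57, 3.14, 3.14, 3.14, 3.14].

INTERFACE

Orientations are given as a rotation vector (axis times angle).
In Python, from workcell import bot, vision gives the robot as it stands. The module is installed in compiled form; this text tells all that it offers.
- The arm moves only by the tool play_rows, never from a script. Its argument "moves" is a list that holds one entry, the list of rows, each a list of 7 numbers: the turn, a rotation vector about the tool's x, y, z as a fraction of full scale, then the shift along the tool's x, y, z as a fraction of full scale, then the finger opening in mm, from 0 to 85.4. In form: [[[ax, ay, az, x, y, z, jaw], ...]]. A call has 1 to 5 rows; each row shifts and turns the commanded pose from where the row before left it, along the tool's axes as they then stand; what a row does not reach is not made up. Full scale, the value 1, is 0.1 m for a shift and 0.5 rad for a turn. A row lasts 1/12 s, in which the tool goes at most 41.7 mm and 7.16 degrees, less where a joint would pass 70% of its speed; a pose out of reach is approached as far as the arm can. A call with a number of a shift or a turn outside -1 to 1 is refused whole. A call with a gripper value outside its range is refused whole. The fingers move at their own pace and stop on an object; "newtons" is the grip in N (left out, the last holds). Time passes only in rows, so rows that do not move let the fingers close. It gives the time, the measured TCP pose, the force, the opening and the grip force at its end, in the units of the state.
- bot.read_state(): the state, without advancing time (a new reading comes with each control period).
- vision.read_camera(name): name is "side" or "top"; returns a dict with "image" (480x640x3 uint8, red, green, blue), "depth" (480x640 float32, m along the optical axis (not along the pixel's ray), 0 where there is no reading), "K" (3x3 intrinsics, pixels), "R" (3x3) and "t" (3): a world point X has camera coordinates R X + t. Camera axes: x right, y down, z forward; pixel columns grow to the right and rows downward; lengths in m; the calibration is good to about 2 mm. A picture is of the moment at which its call begins.
- bot.finish_job(): hands the job in; it is judged then, once.
The state is a dict: "time": time; "q": joint angles; "joint_vel": joint speeds; "joint_torque": joint torques, N m; "tool_pos": TCP position; "tcp_rot": TCP orientation; "wrist_force": force on the tool from outside, world axes, zero at the start; "torque": the same for the moment, N m; "width": opening from 0.0 (shut) to 1.0 (fully open); "grip_force": force on a finger pad.
Only numpy, scipy, OpenCV 4.12 (cv2) and the standard library are available. Lean on these libraries where they do the work, as an engineer would, in place of code of your own. Each camera call takes 0.05 s, during which the arm holds its last target. There are 200 camera calls.

TASK

We are making a small picture frame and its first long side is already clamped in the corner jig: take the loose short side, lay it face up on the jig's bed with its long outer edge against the free fence, and slide it along the fence until its mitred end closes fully on the mitre of the clamped side. Without ramming it, press it lengthwise into that joint with a steady push of about 10 newtons (a kilogram's weight) and keep pressing for a few seconds so that I can pin the corner. Finish still holding and pressing it there, do not let go, and leave the longer loose side, the hammer, the pin tray and the glue bottle where they lie.

Things in the scene. Friction and masses are not known exactly. Their poses are not given: they have to be found in the camera images.
- short_side: Loose wooden frame side to fetch, about 62 g, face up. 22 wide, 35 high, 170 long at the outer edge, 126 at the inner: 45 degree mitres at both ends. A rebate under the inner edge, 7 wide, leaves the inner face only from height 15 to 35. Origin: centre of the underside (mid-length, mid-width); x along it, y to the outer edge (at +11), z up; outer tips at x = +85 and -85.
- long_side: The other loose side, same wood and profile, 230 long at the outer edge, 186 at the inner; axes and origin as on the short one. Lies alongside it, their centre lines 80 to 120 apart. Not to be used.
- jig: Corner jig, screwed down, rigid: plywood bed 300 x 290, top at z = +12. On it two fences 28 wide, 10 high (tops at +22), at a right angle. Origin: on the table where their faces would meet. Free fence: from x = -45 to -205, its face is y = 0, looking to -y. The other: from y = -45 to -225, its face x = 0, looking to -x, has the clamped side along it. The corner is left free for pinning.
- seat (a point): Where the short side's origin belongs: on the jig's bed (z = +12 of the jig), at its x = -85, y = -11; the axes are the jig's and the short side's axes should match them. It is pushed along +x into the joint. The 45 degree mitre turns part of that push into a push of the side against the free fence (+y).
- clamped_side: The fixed long side in the jig, same profile, 230 long; origin at the centre of its underside, x along it, y to its outer edge (+x of the jig). Its mitre is an upright face from the jig's corner to x = -22, y = -22 of the jig. A toggle clamp holds it: all of the clamp is at y from -130 to -170 of the jig, up to 90 above the table, x from -17 to +150.
- hammer: Small hammer, 250 long, on the table past the jig's -y edge, handle to its own -x. Bystander. Origin under its middle.
- pin_tray: Open plastic tray with pins, 70 x 60 x 22, on the table past the jig's +x edge. Bystander. Origin: centre of the underside.
- glue_bottle: White glue bottle, 54 in diameter, 140 high, on the table beyond the loose sides. Bystander. Origin: centre of the underside.
There are look-alikes about, which are no part of the job. Leave any pink look-alike of the short_side alone.

How it is judged:
On the way:
1. the short side is closed on the clamped side in the jig and pressed there steadily, at 5 to 20 N, for 2 s (contact force between short_side and clamped_side between 5 and 20 N and x of short_side in the frame of jig between -0.088 and -0.082 m and y of short_side in the frame of jig between -0.0135 and -0.0085 m and z of short_side in the frame of jig between 0.0095 and 0.0145 m and angle between the x axis of short_side and the x axis of jig, either way round below 0.035 rad and angle between short_side's own z axis and vertical below 0.035 rad and linear speed of short_side below 0.01 m/s and contact force between the fingers and short_side above 2 N), for 2 s.
At the end, for the whole second after the job is handed in: The short side lies in the jig (bed and fence within 2.5 mm, joint 3 mm, 2 degrees), still, pressed on the clamped side with 5 to 20 N by the fingers: for 2 s on the way and through the last second. Never over 40 N; bystanders moved under 25 mm (all of step 1); the arm keeps its last pose, push and grip.
It fails at once if the short side is rammed into the clamped side (more than 40 N) (contact force between short_side and clamped_side above 40 N).
It fails at once if the long side, hammer, pin tray or glue bottle is moved by more than 25 mm (distance of any of long_side, hammer, pin_tray, glue_bottle from where it was at the start of the episode above 0.025 m).
It also fails if it takes over 59 s, if anything falls off the work surface, if the arm or the gripper's body presses on something with over 40 N, if the wrist force passes 120 N, or if a joint passes its speed limit or range.

## Working session

There is one attempt and no reset: what is moved stays moved. The work goes in short steps, Python scripts to look and compute and a tool call to move; the robot and the scene stay as the last step left them, time stands still between calls to the robot, and variables do not carry over. Pictures are saved under pics/ and viewed, at most 10 in all, crops included, and the job is handed in when it is done.

Besides the shell and the picture viewer there is one more tool, called after "Emit:" as name(argument=value, ...) on one line, values as JSON. play_rows: Moves the arm, as the interface text tells. Its arguments: {"type":"object","properties":{"moves":{"type":"array","items":{"type":"array","items":{"type":"array","items":{"type":"number"}}}},"newtons":{"type":"number"}},"required":["moves"]}

```bash
mkdir -p pics; python3 - <<'E'
from workcell import bot, vision
import cv2,numpy as np,pickle
d={n:vision.read_camera(n) for n in("top","side")}
pickle.dump(d,open('d0.pkl','wb'))
for n in d: cv2.imwrite(f'pics/{n}0.png',d[n]["image"][:,:,::-1]); print(n,d[n]["K"].round(1).tolist(),d[n]["R"].round(3).tolist(),d[n]["t"].round(3).tolist())
print(bot.read_state())
E
```

```text
top [[515.7, 0.0, 317.0], [0.0, 515.7, 236.5], [0.0, 0.0, 1.0]] [[0.011, -1.0, 0.0], [-0.999, -0.011, -0.032], [0.032, -0.0, -0.999]] [0.013, 0.541, 1.219]
side [[495.9, 0.0, 319.8], [0.0, 495.9, 237.5], [0.0, 0.0, 1.0]] [[0.928, -0.372, 0.012], [-0.23, -0.598, -0.768], [0.293, 0.71, -0.64]] [-0.492, 0.183, 1.019]
{'time': 0.1, 'q': array([ 1.11110960e+00,  2.64734225e-01,  1.60527120e+00, -4.40785125e-05,
        1.27370607e+00, -3.69170244e-02]), 'joint_vel': array([ 9.00549708e-04, -1.30733296e-03, -2.72241448e-03, -6.57460885e-05,
       -3.60876756e-04,  1.55093126e-03]), 'joint_torque': array([ 5.29115441e-04, -5.16702497e+01, -3.68592489e+01,  1.35366781e-04,
        6.24727036e-03, -5.22445447e-06]), 'tool_pos': array([0.27666789, 0.6149489 , 0.23003028]), 'tcp_rot': array([-0.6590296 , -3.07119829,  0.00324196]), 'wrist_force': array([0.88395168, 0.00566817, 0.32085629]), 'torque': array([ 0.01538296,  0.03973349, -0.01052921]), 'grip_force': 0.0, 'width': 0.9983015239323048}
```

View pics/top0.png

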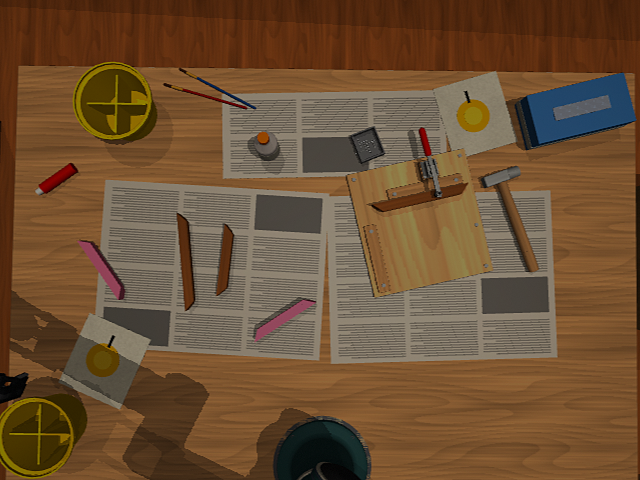

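View pics/side0.png

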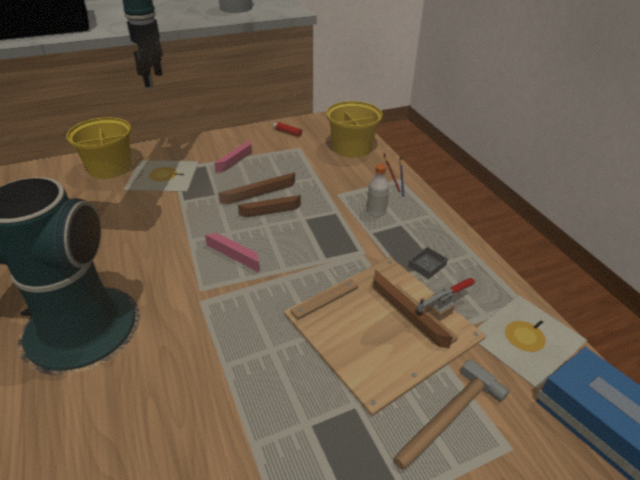

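Candidates for the short side in the top view are brown (225,259), brown (185,262), pink (102,270) and pink (285,319). Brown (225,259) fits: it is the shorter of the two brown ones, and the pink ones are look-alikes. I'll confirm that in enlarged crops.

```bash
python3 - <<'E'
import pickle,cv2,numpy as np
d=pickle.load(open('d0.pkl','rb'))
t=d['top']['image'][:,:,::-1]; s=d['side']['image'][:,:,::-1]
def crop(im,x,y,w,h,k):
    c=cv2.resize(im[y:y+h,x:x+w],None,fx=k,fy=k,interpolation=cv2.INTER_CUBIC)
    return cv2.convertScaleAbs(c,alpha=1.6,beta=10)
a=crop(t,165,205,80,110,5); b=crop(t,345,180,80,110,5)
cv2.imwrite('pics/topcrop.png',np.hstack([a,b]))
a=crop(s,210,165,100,60,4);b=crop(s,280,255,100,75,4)
cv2.imwrite('pics/sidecrop.png',np.vstack([a,b]))
E
```

```text
(no output)
```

View pics/topcrop.png

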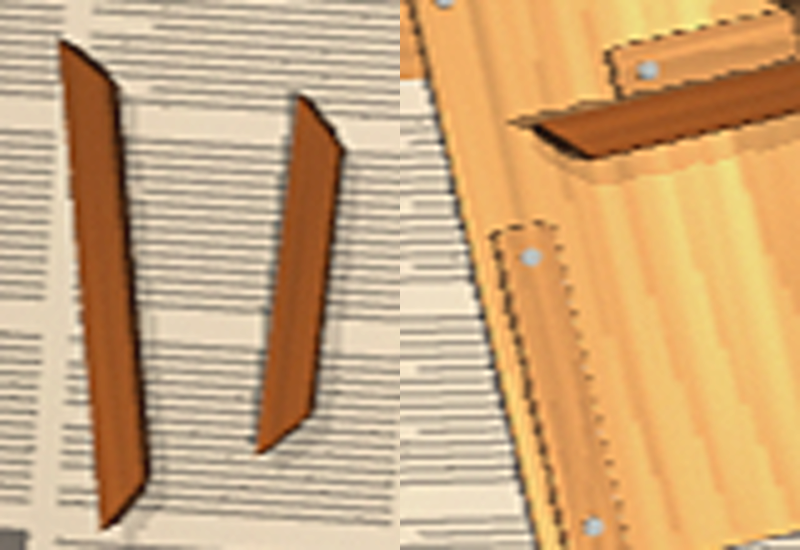

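View pics/sidecrop.png

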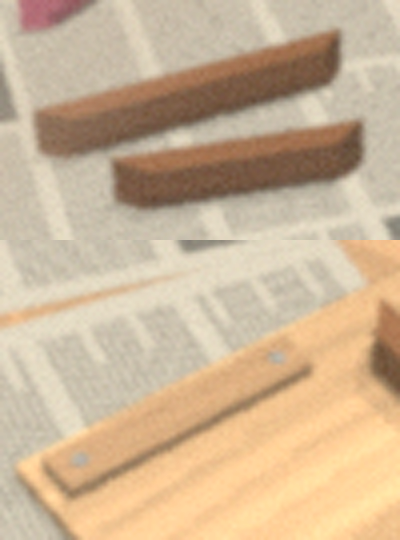

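The crops confirm it: the left piece, px (178,213)–(186,310), is the long side. The right piece, tips at px (224.6,224) and (216.4,295.6), is the short side, with its outer edge on the left. The mitre of the clamped side is at about (367,204), and the free fence face runs from (376,226) to (390,289). Next I'll triangulate and check depth.

```bash
cat > h.py <<'E'
import numpy as np,cv2
def on_plane(c,uv,z):
    uv=np.atleast_2d(uv); r=np.c_[uv,np.ones(len(uv))]@np.linalg.inv(c["K"]).T@c["R"]
    o=-c["R"].T@c["t"]; return o+r*((z-o[2])/r[:,2])[:,None]
def tri(a,ua,b,ub):
    P=lambda c:c["K"]@np.c_[c["R"],c["t"]]
    X=cv2.triangulatePoints(P(a),P(b),np.float64(ua).T,np.float64(ub).T); return (X[:3]/X[3]).T
def cloud(c):
    v,u=np.mgrid[:480,:640]; D=c["depth"]
    return ((np.dstack([u,v,np.ones_like(u)])@np.linalg.inv(c["K"]).T)*D[...,None]-c["t"])@c["R"]
E
python3 - <<'E'
import pickle; from h import *
d=pickle.load(open('d0.pkl','rb')); T,S=d['top'],d['side']
c5=lambda p,x,y,k:(np.array(p)+.5)/k-.5+[x,y]
ts=c5([[298,95],[257,453],[343,150],[313,408]],165,205,5)
print('tri tips',tri(T,ts[:2],S,c5([[361,122],[113,160]],210,165,4)).round(4).tolist())
for z in (.035,): print(on_plane(T,ts,z).round(4).tolist())
tf=c5([[155,228],[225,545]],345,180,5); print('free fence edge',on_plane(T,tf,.022).round(4).tolist())
print('fence screws tri',tri(T,c5([[132,257],[194,526]],345,180,5),S,c5([[277,118],[80,219]],280,255,4)).round(4).tolist())
tc=c5([[108,122],[130,125],[188,157]],345,180,5); print('clamped',on_plane(T,tc,.047).round(4).tolist())
W=cloud(T)
for r in (240,260,280): print(r,(W[r,214:236,2]*1000).round().tolist())
for c in (395,): print(c,(W[180:225,c,2]*1000).round().tolist())
for r in (240,270): print(r,(W[r,362:396,2]*1000).round().tolist())
W2=cloud(S); print('side',[ (W2[int(v),int(u)]*1000).round() for u,v in ((265,202),(270,200),(325,301),(360,340),(400,300))])
E
```

```text
tri tips [[0.5675, 0.237, 0.0324], [0.4008, 0.253, 0.0333]]
[[0.5682, 0.2363, 0.035], [0.4015, 0.2525, 0.035], [0.5428, 0.2149, 0.035], [0.4227, 0.2268, 0.035]]
free fence edge [[0.5692, -0.1183, 0.022], [0.4205, -0.1523, 0.022]]
fence screws tri [[0.5553, -0.1075, 0.0221], [0.429, -0.1376, 0.022]]
clamped [[0.6166, -0.0934, 0.047], [0.6153, -0.1036, 0.047], [0.6008, -0.1305, 0.047]]
240 [-0.0, 1.0, -0.0, 0.0, -2.0, 1.0, -0.0, -2.0, 36.0, 38.0, 31.0, 33.0, 34.0, 32.0, 31.0, 33.0, 31.0, 34.0, 21.0, -4.0, -1.0, 2.0]
260 [-1.0, -0.0, 1.0, -4.0, 0.0, -2.0, 32.0, 35.0, 35.0, 30.0, 37.0, 38.0, 35.0, 33.0, 33.0, 33.0, 13.0, -4.0, -2.0, 3.0, 4.0, -1.0]
280 [-3.0, 1.0, -0.0, 32.0, 36.0, 35.0, 33.0, 35.0, 32.0, 31.0, 37.0, 37.0, 34.0, 30.0, -2.0, 2.0, 4.0, -4.0, -0.0, -1.0, -2.0, 1.0]
395 [13.0, 8.0, 9.0, 12.0, 11.0, 11.0, 11.0, 10.0, 21.0, 18.0, 18.0, 20.0, 17.0, 17.0, 23.0, 20.0, 21.0, 18.0, 19.0, 49.0, 46.0, 48.0, 44.0, 48.0, 45.0, 43.0, 43.0, 48.0, 44.0, 14.0, 12.0, 10.0, 11.0, 12.0, 11.0, 11.0, 13.0, 5.0, 10.0, 12.0, 13.0, 11.0, 10.0, 1236.0, 15.0]
240 [9.0, 9.0, 5.0, 9.0, 14.0, 18.0, 24.0, 21.0, 22.0, 21.0, 23.0, 20.0, 26.0, 20.0, 15.0, 21.0, 18.0, 12.0, 7.0, 12.0, 12.0, 11.0, 11.0, 9.0, 10.0, 8.0, 9.0, 9.0, 11.0, 11.0, 11.0, 8.0, 10.0, 14.0]
270 [-3.0, -1.0, -0.0, 1.0, 1.0, -3.0, 3.0, 11.0, 12.0, 9.0, 9.0, 15.0, 21.0, 19.0, 21.0, 21.0, 22.0, 23.0, 22.0, 20.0, 17.0, 19.0, 17.0, 1236.0, 13.0, 14.0, 13.0, 6.0, 12.0, 12.0, 13.0, 11.0, 9.0, 13.0]
side [array([468., 234.,  37.]), array([484., 241.,  35.]), array([ 487., -136.,   23.]), array([ 516., -248.,   11.]), array([ 624., -209.,   46.])]
```

```bash
cat > fit.py <<'E'
from h import *
from scipy.ndimage import map_coordinates,gaussian_filter
from scipy.optimize import least_squares
def world(p,q):  # p=(x,y,yaw), q Nx3 local
    c,s=np.cos(p[2]),np.sin(p[2]); return np.c_[p[0]+c*q[:,0]-s*q[:,1],p[1]+s*q[:,0]+c*q[:,1],q[:,2]]
def proj(c,X):
    x=X@c["R"].T+c["t"]; x=x@c["K"].T; return x[:,:2]/x[:,2:]
def fit(c,p,edges,R=4,it=6):
    g=gaussian_filter(c["image"].astype(float).sum(2),.7)
    for k in range(it):
        Q,U,N=[],[],[]
        for a,b in edges:
            q=np.linspace(a,b,42)[2:-2]; u=proj(c,world(p,q)); t=u[-1]-u[0]; n=np.array([-t[1],t[0]])/np.hypot(*t)
            s=np.linspace(-R,R,16*R+1); P=u[:,None]+s[None,:,None]*n
            v=map_coordinates(g,[P[...,1],P[...,0]],order=1); G=abs(np.gradient(v,axis=1))*np.exp(-.5*(s/R*1.5)**2)
            Q.append(q);U.append(u+s[G.argmax(1)][:,None]*n);N.append(np.repeat(n[None],len(q),0))
        Q,U,N=map(np.vstack,(Q,U,N))
        f=lambda p:((proj(c,world(p,Q))-U)*N).sum(1)
        p=least_squares(f,p,loss='soft_l1',f_scale=.4).x; R=max(2,R-1)
    r=f(p).reshape(len(edges),-1); return p,np.median(r,1).round(2),r.std(1).round(2)
E
python3 - <<'E'
import pickle; from fit import *
d=pickle.load(open('d0.pkl','rb'));T=d['top']
e=lambda *a:[(np.array(x)/1000,np.array(y)/1000) for x,y in a]
sh=e(((-85,11,35),(85,11,35)),((85,11,35),(63,-11,35)),((63,-11,35),(-63,-11,35)),((-63,-11,35),(-85,11,35)))
jg=e(((-45,0,22),(-205,0,22)),((-205,28,22),(-45,28,22)),((-45,28,22),(-45,0,22)),((-22,-22,47),(-22,-125,47)),((0,-45,47),(0,-125,47)),((0,0,47),(-22,-22,47)))
for p in ((.4838,.2326,-.098),(.482,.231,-.09)): print('short',fit(T,np.array(p),sh))
for p in ((.616,-.104,.227),(.618,-.106,.23)): print('jig',fit(T,np.array(p),jg))
E
```

```text
short (array([ 0.48324967,  0.23163476, -0.10543981]), array([1.13, 0.24, 0.12, 0.25]), array([0.35, 0.18, 0.16, 0.21]))
short (array([ 0.48346615,  0.23157432, -0.10213502]), array([1.11, 0.26, 0.08, 0.26]), array([0.41, 0.18, 0.15, 0.19]))
jig (array([ 0.615124  , -0.10153002,  0.25599142]), array([ 0.76,  0.12,  0.75, -0.62,  0.26, -0.44]), array([0.61, 0.27, 0.36, 0.31, 0.3 , 0.21]))
jig (array([ 0.61516315, -0.10154599,  0.25601366]), array([ 0.77,  0.11,  0.76, -0.63,  0.25, -0.47]), array([0.62, 0.27, 0.33, 0.3 , 0.33, 0.22]))
```

```bash
python3 - <<'E'
import pickle; from fit import *
d=pickle.load(open('d0.pkl','rb'));T=d['top']
e=lambda *a:[(np.array(x)/1000,np.array(y)/1000) for x,y in a]
print(on_plane(T,[[347,176],[376,296],[492,271],[464,150]],.012).round(4).tolist())
c=on_plane(T,[[347,176],[376,296],[492,271],[464,150]],.012).mean(0)
for a,b in ((150,145),(145,150)):
  bd=e(((-a,b,12),(a,b,12)),((a,-b,12),(-a,-b,12)),((-a,-b,12),(-a,b,12)))
  for y in (.22,.25): print(a,fit(T,np.array([c[0],c[1],y]),bd))
jg=e(((-45,0,22),(-205,0,22)),((-205,28,22),(-45,28,22)),((-22,-22,47),(-22,-125,47)),((0,-45,47),(0,-125,47)),((0,0,47),(-22,-22,47)))
# single-edge independent fits, short search
for i,E in enumerate(jg):
  print(i,fit(T,np.array([.616,-.1045,.232]),[E],R=3))
for i in (0,1):
  for E in [jg[i]]:
    u=proj(T,world((.616,-.1045,.232),np.linspace(*E,9)))
    g=T['image'].astype(int).sum(2)
    for x,y in u[1:-1]: print(i,round(x,1),round(y),g[int(round(y)),int(round(x))-4:int(round(x))+5].tolist())
E
```

```text
[[0.6864, -0.0504, 0.012], [0.402, -0.1217, 0.012], [0.4642, -0.3962, 0.012], [0.752, -0.3292, 0.012]]
150 (array([ 0.57586134, -0.22228278,  0.23288807]), array([0.13, 0.12, 0.  ]), array([0.31, 0.39, 0.44]))
150 (array([ 0.57579721, -0.22368688,  0.25175714]), array([0.11, 0.08, 0.01]), array([0.38, 0.35, 0.5 ]))
145 (array([ 0.57144818, -0.22464411,  0.24199247]), array([-0.44, -0.94, -0.01]), array([0.35, 0.71, 0.4 ]))
145 (array([ 0.57144206, -0.22492437,  0.24171454]), array([-0.37, -1.  , -0.01]), array([0.32, 0.75, 0.39]))
0 (array([-36.91985897,  -9.20966909,   0.23741498]), array([-0.]), array([0.]))
1 (array([19.25223171,  4.33498214,  0.2337913 ]), array([-0.]), array([0.]))
2 (array([ 2.9333106 , -9.80931347,  0.23574321]), array([-0.]), array([0.]))
3 (array([ 0.78697118, -0.75356062,  0.22707201]), array([-0.]), array([0.]))
4 (array([-2.29500554, -5.29729087,  0.37054312]), array([-0.]), array([0.]))
0 376.0 232 [323, 280, 267, 264, 262, 298, 315, 310, 313]
0 377.9 240 [286, 277, 270, 260, 279, 309, 314, 314, 310]
0 379.8 249 [282, 283, 271, 265, 263, 293, 315, 309, 307]
0 381.7 257 [288, 282, 263, 254, 264, 293, 312, 310, 311]
0 383.6 265 [285, 267, 250, 260, 280, 297, 308, 305, 306]
0 385.5 274 [279, 275, 267, 265, 271, 297, 316, 311, 302]
0 387.4 282 [249, 267, 278, 276, 272, 263, 284, 309, 309]
1 375.8 285 [263, 344, 336, 342, 250, 259, 315, 277, 276]
1 373.9 276 [265, 351, 326, 326, 218, 232, 322, 295, 268]
1 372.0 268 [240, 347, 328, 326, 244, 188, 273, 299, 274]
1 370.1 260 [238, 346, 334, 333, 265, 153, 225, 291, 274]
1 368.2 251 [254, 335, 312, 317, 258, 180, 244, 285, 274]
1 366.3 243 [231, 335, 313, 323, 266, 136, 204, 283, 275]
1 364.4 235 [242, 337, 312, 317, 262, 137, 209, 286, 276]
```

```bash
cat > plan.py <<'E'
import sys,numpy as np
from workcell import bot
from scipy.spatial.transform import Rotation as Ro
# usage: plan.py x y z yaw jaw [maxshift] -> rows
def main(x,y,z,yaw,jaw,ms=.35):
    s=bot.read_state(); p=s["tool_pos"]; R=Ro.from_rotvec(s["tcp_rot"]); f=yaw+np.pi/2
    G=Ro.from_matrix(np.array([[-np.sin(f),np.cos(f),0],[np.cos(f),np.sin(f),0],[0,0,-1]]))
    d=np.array([x,y,z])-p; w=(R.inv()*G).as_rotvec()
    n=int(np.ceil(max(np.linalg.norm(d)/.1/ms,np.linalg.norm(w)/.115,1)))
    rows=[]
    for k in range(n):
        rows.append([*(w/n/.5).round(3),*(R.inv().apply(d/n)/.1).round(3),jaw]); R=R*Ro.from_rotvec(w/n)
    for i in range(0,n,5): print([[float(v)+0 for v in r] for r in rows[i:i+5]])
main(*map(float,sys.argv[1:]))
E
python3 plan.py .4835 .232 .10 -.10 60
```

```text
[[0.0, 0.0, -0.05, -0.266, -0.203, 0.1, 60.0], [0.0, 0.0, -0.05, -0.261, -0.21, 0.1, 60.0], [0.0, 0.0, -0.05, -0.256, -0.216, 0.1, 60.0], [0.0, 0.0, -0.05, -0.25, -0.222, 0.1, 60.0], [0.0, 0.0, -0.05, -0.244, -0.229, 0.1, 60.0]]
[[0.0, 0.0, -0.05, -0.239, -0.235, 0.1, 60.0], [0.0, 0.0, -0.05, -0.233, -0.24, 0.1, 60.0], [0.0, 0.0, -0.05, -0.227, -0.246, 0.1, 60.0], [0.0, 0.0, -0.05, -0.221, -0.252, 0.1, 60.0], [0.0, 0.0, -0.05, -0.214, -0.257, 0.1, 60.0]]
[[0.0, 0.0, -0.05, -0.208, -0.262, 0.1, 60.0], [0.0, 0.0, -0.05, -0.201, -0.268, 0.1, 60.0], [0.0, 0.0, -0.05, -0.195, -0.272, 0.1, 60.0]]
```

Emit:
play_rows(moves=[[[0, 0, -0.05, -0.27, -0.2, 0.1, 60], [0, 0, -0.05, -0.26, -0.21, 0.1, 60], [0, 0, -0.05, -0.26, -0.22, 0.1, 60], [0, 0, -0.05, -0.25, -0.22, 0.1, 60], [0, 0, -0.05, -0.24, -0.23, 0.1, 60]]])

```text
time: 0.52
tool_pos: [0.357, 0.4665, 0.1802]
tcp_rot: [-0.463, -3.107, 0.001]
wrist_force: [0.3, -0.7, 0.8]
width: 0.702
grip_force: 0.0
```

Emit:
play_rows(moves=[[[0, 0, -0.05, -0.24, -0.23, 0.1, 60], [0, 0, -0.05, -0.23, -0.24, 0.1, 60], [0, 0, -0.05, -0.23, -0.25, 0.1, 60], [0, 0, -0.05, -0.22, -0.25, 0.1, 60], [0, 0, -0.05, -0.21, -0.26, 0.1, 60]]])

```text
time: 0.93
tool_pos: [0.4365, 0.3195, 0.1305]
tcp_rot: [-0.269, -3.13, 0.0]
wrist_force: [0.5, 0.1, 0.6]
width: 0.699
grip_force: 0.0
```

Emit:
play_rows(moves=[[[0, 0, -0.05, -0.21, -0.26, 0.1, 60], [0, 0, -0.05, -0.2, -0.27, 0.1, 60], [0, 0, -0.05, -0.2, -0.27, 0.1, 60], [0, 0, 0, 0, 0, 0, 60], [0, 0, 0, 0, 0, 0, 60]]])

```text
time: 1.35
tool_pos: [0.4846, 0.2312, 0.1001]
tcp_rot: [-0.16, -3.135, 0.001]
wrist_force: [0.2, 0.3, -0.1]
width: 0.702
grip_force: 0.0
```

```bash
python3 plan.py .4835 .232 .013 -.10 60 .25
```

```text
[[-0.001, -0.001, -0.001, 0.003, 0.002, 0.218, 60.0], [-0.001, -0.001, -0.001, 0.003, 0.002, 0.218, 60.0], [-0.001, -0.001, -0.001, 0.003, 0.002, 0.218, 60.0], [-0.001, -0.001, -0.001, 0.003, 0.002, 0.218, 60.0]]
```

Emit:
play_rows(moves=[[[0, 0, 0, 0, 0, 0.22, 60], [0, 0, 0, 0, 0, 0.22, 60], [0, 0, 0, 0, 0, 0.22, 60], [0, 0, 0, 0, 0, 0.21, 60], [0, 0, 0, 0, 0, 0, 60]]])

```text
time: 1.77
tool_pos: [0.4808, 0.2328, 0.0104]
tcp_rot: [-0.151, -3.131, 0.005]
wrist_force: [0.3, -1.0, -0.4]
width: 0.7
grip_force: 0.0
```

Emit:
play_rows(moves=[[[0, 0, 0, 0, 0, 0, 10], [0, 0, 0, 0, 0, 0, 10], [0, 0, 0, 0, 0, 0, 10], [0, 0, 0, 0, 0, 0, 10], [0, 0, 0, 0, 0, 0, 10]]], newtons=60)

```text
time: 2.18
tool_pos: [0.4865, 0.234, 0.0164]
tcp_rot: [0.153, 3.134, 0.003]
wrist_force: [-0.9, 1.1, 5.4]
width: 0.246
grip_force: 61.5
```

```bash
python3 - <<'E'
from workcell import bot,vision
import cv2,numpy as np
print(bot.read_state())
a=vision.read_camera('side')['image'][:,:,::-1][100:260,180:400]
cv2.imwrite('pics/grip.png',cv2.convertScaleAbs(cv2.resize(a,None,fx=3.5,fy=3.5),alpha=1.5))
E
```

```text
{'time': 2.1833, 'q': array([ 4.02012687e-01,  2.41910828e-01,  2.07374548e+00,  3.78600841e-04,
        8.22041493e-01, -1.07123486e+00]), 'joint_vel': array([-0.00118562,  0.00098826, -0.00194988,  0.00197467, -0.00134086,
       -0.00246962]), 'joint_torque': array([ -0.58161233, -38.8487649 , -26.1715436 ,  -0.2687983 ,
        -0.11459172,   0.05105792]), 'tool_pos': array([0.48654212, 0.2340239 , 0.01635562]), 'tcp_rot': array([1.53406495e-01, 3.13445467e+00, 3.05500709e-03]), 'wrist_force': array([-0.93013558,  1.08359246,  5.35729354]), 'torque': array([0.15373281, 0.19148053, 0.06878327]), 'grip_force': 61.476452350616455, 'width': 0.2464468193077025}
```

View pics/grip.png

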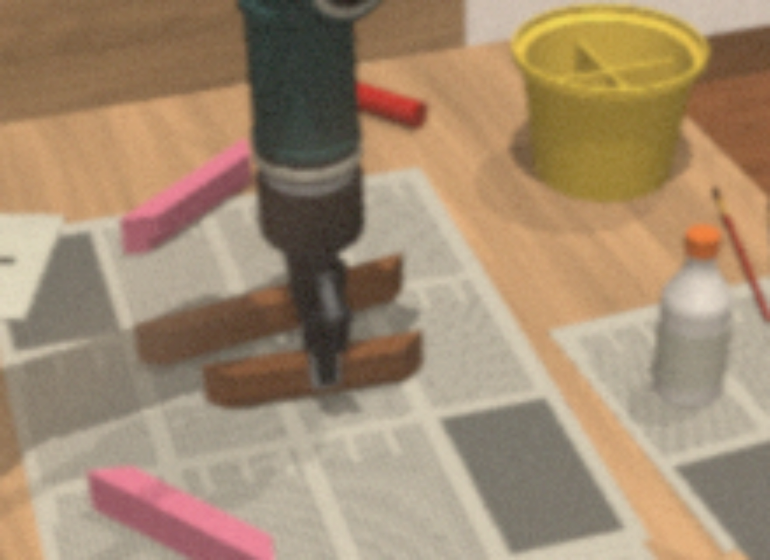

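The picture shows the fingers closed on the middle of the short side, near (325,365) in the crop, with the long side untouched. I'll lift it.

Emit:
play_rows(moves=[[[0, 0, 0, 0, 0, -0.15, 10], [0, 0, 0, 0, 0, -0.3, 10], [0, 0, 0, 0, 0, -0.3, 10], [0, 0, 0, 0, 0, -0.15, 10], [0, 0, 0, 0, 0, 0, 10]]])

```text
time: 2.65
tool_pos: [0.4884, 0.2344, 0.1094]
tcp_rot: [0.153, 3.129, 0.006]
wrist_force: [0.3, 0.8, -0.5]
width: 0.244
grip_force: 60.7
```

Emit:
play_rows(moves=[[[0, 0, 0, 0, 0, 0, 10], [0, 0, 0, 0, 0, 0, 10]]])

```text
time: 2.82
tool_pos: [0.484, 0.2326, 0.1033]
tcp_rot: [-0.154, -3.136, 0.001]
wrist_force: [-0.2, -0.1, -0.8]
width: 0.244
grip_force: 60.7
```

```bash
python3 - <<'E'
from fit import *; from workcell import bot,vision; import pickle
s=bot.read_state();print(s['tool_pos'],s['tcp_rot'],s['wrist_force'],s['torque'],s['width'])
from scipy.spatial.transform import Rotation as Ro
print(Ro.from_rotvec(s['tcp_rot']).as_matrix().round(4).tolist())
d={n:vision.read_camera(n) for n in('top','side')};pickle.dump(d,open('d1.pkl','wb'))
a=d['side']['image'][:,:,::-1][60:220,180:400]
b=d['top']['image'][:,:,::-1][180:310,150:290]
cv2.imwrite('pics/lift.png',np.vstack([cv2.convertScaleAbs(cv2.resize(x,(528,h)),alpha=1.6) for x,h in((a,220*0+290),(b,310))]))
E
python3 plan.py .508 -.147 .11 .235 10 .3
```

```text
[0.48401164 0.23257003 0.10328795] [-1.53766591e-01 -3.13638801e+00  1.11137263e-03] [-0.2266087  -0.09808363 -0.76422149] [-0.05246164 -0.06588291  0.01895237] 0.24350006614796232
[[-0.9952, 0.0978, -0.0015], [0.0978, 0.9952, -0.0006], [0.0014, -0.0008, -1.0]]
[[0.0, -0.001, -0.051, -0.047, -0.289, -0.006, 10.0], [0.0, -0.001, -0.051, -0.04, -0.29, -0.006, 10.0], [0.0, -0.001, -0.051, -0.032, -0.291, -0.006, 10.0], [0.0, -0.001, -0.051, -0.025, -0.291, -0.006, 10.0], [0.0, -0.001, -0.051, -0.018, -0.292, -0.006, 10.0]]
[[0.0, -0.001, -0.051, -0.01, -0.292, -0.006, 10.0], [0.0, -0.001, -0.051, -0.003, -0.292, -0.006, 10.0], [0.0, -0.001, -0.051, 0.005, -0.292, -0.006, 10.0], [0.0, -0.001, -0.051, 0.012, -0.292, -0.006, 10.0], [0.0, -0.001, -0.051, 0.02, -0.292, -0.006, 10.0]]
[[0.0, -0.001, -0.051, 0.027, -0.291, -0.006, 10.0], [0.0, -0.001, -0.051, 0.035, -0.29, -0.006, 10.0], [0.0, -0.001, -0.051, 0.042, -0.289, -0.006, 10.0]]
```

View pics/lift.png

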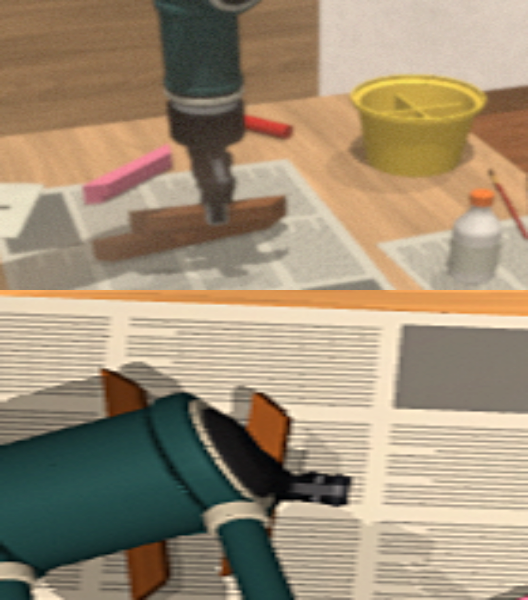

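Side held level, fingers at its middle. Now I'll carry it over the jig.

Emit:
play_rows(moves=[[[0, 0, -0.051, -0.05, -0.29, -0.01, 10], [0, 0, -0.051, -0.04, -0.29, 0, 10], [0, 0, -0.051, -0.03, -0.29, 0, 10], [0, 0, -0.051, -0.025, -0.29, 0, 10], [0, 0, -0.051, -0.02, -0.29, 0, 10]]])

```text
time: 3.33
tool_pos: [0.4932, 0.086, 0.1035]
tcp_rot: [0.049, -3.138, 0.001]
wrist_force: [0.6, -0.1, -0.6]
width: 0.239
grip_force: 60.8
```

Emit:
play_rows(moves=[[[0, 0, -0.051, -0.01, -0.29, 0, 10], [0, 0, -0.051, 0, -0.29, 0, 10], [0, 0, -0.051, 0.005, -0.29, 0, 10], [0, 0, -0.051, 0.01, -0.29, 0, 10], [0, 0, -0.051, 0.02, -0.29, 0, 10]]])

```text
time: 3.75
tool_pos: [0.5025, -0.0587, 0.1036]
tcp_rot: [0.248, -3.129, -0.001]
wrist_force: [0.0, -0.4, -0.2]
width: 0.24
grip_force: 60.7
```

Emit:
play_rows(moves=[[[0, 0, -0.051, 0.03, -0.29, 0, 10], [0, 0, -0.051, 0.035, -0.29, 0, 10], [0, 0, -0.051, 0.04, -0.29, 0, 10], [0, 0, 0, 0, 0, 0, 10], [0, 0, 0, 0, 0, 0, 10]]])

```text
time: 4.17
tool_pos: [0.5082, -0.146, 0.1037]
tcp_rot: [0.361, -3.118, -0.002]
wrist_force: [-0.6, 0.2, -0.8]
width: 0.241
grip_force: 60.7
```

Emit:
play_rows(moves=[[[0, 0, 0, 0, 0, 0, 10], [0, 0, 0, 0, 0, 0, 10], [0, 0, 0, 0, 0, 0, 10]]])

```text
time: 4.42
tool_pos: [0.5088, -0.1437, 0.1047]
tcp_rot: [0.368, -3.119, -0.001]
wrist_force: [-0.5, 0.0, -1.1]
width: 0.243
grip_force: 60.7
```

```bash
python3 - <<'E'
from fit import *; from workcell import bot,vision; import pickle
s=bot.read_state();print(s['tool_pos'],s['tcp_rot'],s['wrist_force'],s['q'])
d={n:vision.read_camera(n) for n in('top','side')};pickle.dump(d,open('d2.pkl','wb'))
a=d['side']['image'][:,:,::-1][200:370,270:470]
b=d['top']['image'][:,:,::-1][180:310,320:470]
cv2.imwrite('pics/over.png',np.hstack([cv2.convertScaleAbs(cv2.resize(x,(400,340)),alpha=1.6) for x in(a,b)]))
E
python3 plan.py .512 -.149 .05 .235 10 .3
```

```text
[ 0.50880417 -0.14374976  0.10468885] [ 3.68184673e-01 -3.11885318e+00 -1.13210214e-03] [-0.53126257  0.00212425 -1.14248335] [-3.22586489e-01  1.05368661e-01  2.03932705e+00  2.27553568e-04
  9.98183111e-01 -2.12852113e+00]
[[0.0, 0.0, 0.0, -0.008, -0.028, 0.275, 10.0], [0.0, 0.0, 0.0, -0.008, -0.028, 0.275, 10.0]]
```

View pics/over.png

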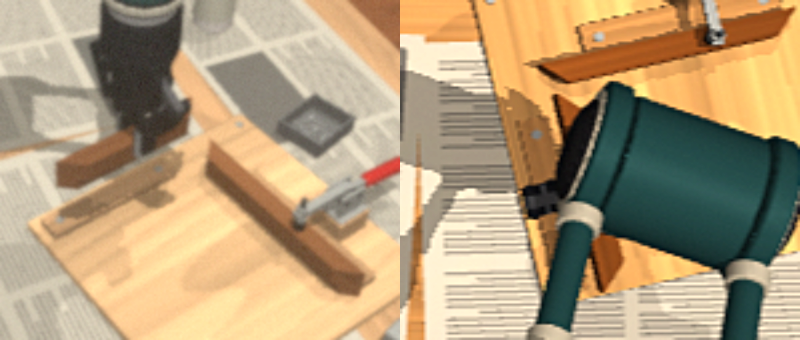

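The held side hangs above the bed, parallel to the free fence and behind the joint. Now I'll lower it in front of the fence.

Emit:
play_rows(moves=[[[0, 0, 0, 0, -0.05, 0.1, 10], [0, 0, 0, 0, 0, 0.2, 10], [0, 0, 0, 0, 0, 0.2, 10], [0, 0, 0, 0, 0, 0.15, 10], [0, 0, 0, 0, 0, 0.05, 10]]])

```text
time: 4.93
tool_pos: [0.5081, -0.1489, 0.0321]
tcp_rot: [0.367, -3.116, -0.003]
wrist_force: [0.3, 0.2, -0.7]
width: 0.24
grip_force: 60.7
```

Emit:
play_rows(moves=[[[0, 0, 0, 0, 0, 0.02, 10], [0, 0, 0, 0, 0, 0.02, 10], [0, 0, 0, 0, 0, 0, 10], [0, 0, 0, 0, 0, 0, 10], [0, 0, 0, 0, 0, 0, 10]]])

```text
time: 5.35
tool_pos: [0.5114, -0.1501, 0.0323]
tcp_rot: [-0.366, 3.118, -0.001]
wrist_force: [-0.6, 0.4, -0.5]
width: 0.24
grip_force: 60.7
```

Emit:
play_rows(moves=[[[0, 0, 0, 0, 0, 0.02, 10], [0, 0, 0, 0, 0, 0.01, 10], [0, 0, 0, 0, 0, 0, 10], [0, 0, 0, 0, 0, 0, 10], [0, 0, 0, 0, 0, 0, 10]]])

```text
time: 5.77
tool_pos: [0.5106, -0.1499, 0.0285]
tcp_rot: [-0.366, 3.12, -0.0]
wrist_force: [0.3, -0.3, 0.1]
width: 0.244
grip_force: 60.8
```

Emit:
play_rows(moves=[[[0, 0, 0, 0, 0, 0.015, 10], [0, 0, 0, 0, 0, 0, 10], [0, 0, 0, 0, 0, 0, 10], [0, 0, 0, 0, 0, 0, 10]]])

```text
time: 6.1
tool_pos: [0.5107, -0.15, 0.0284]
tcp_rot: [-0.366, 3.12, -0.0]
wrist_force: [-3.0, 0.4, 11.7]
width: 0.24
grip_force: 62.2
```

Emit:
play_rows(moves=[[[0, 0, 0, 0, 0, 0.01, 10], [0, 0, 0, 0, 0, 0, 10], [0, 0, 0, 0, 0, 0, 10], [0, 0, 0, 0, 0, 0, 10]]])

```text
time: 6.43
tool_pos: [0.5107, -0.15, 0.0283]
tcp_rot: [0.366, -3.12, 0.0]
wrist_force: [-7.2, 1.0, 18.7]
width: 0.238
grip_force: 63.2
```

Emit:
play_rows(moves=[[[0, 0, 0, 0, 0, -0.02, 10], [0, 0, 0, 0, 0.03, 0, 10], [0, 0, 0, 0, 0.02, 0, 10], [0, 0, 0, 0, 0, 0, 10], [0, 0, 0, 0, 0, 0, 10]]])

```text
time: 6.85
tool_pos: [0.5101, -0.1454, 0.0284]
tcp_rot: [-0.367, 3.119, -0.002]
wrist_force: [-0.9, -1.4, 5.4]
width: 0.243
grip_force: 61.5
```

Emit:
play_rows(moves=[[[0, 0, 0, 0, 0.01, 0, 10], [0, 0, 0, 0, 0, 0, 10], [0, 0, 0, 0, 0, 0, 10]]])

```text
time: 7.1
tool_pos: [0.5101, -0.1453, 0.0284]
tcp_rot: [-0.368, 3.118, -0.004]
wrist_force: [-0.3, -5.4, 4.6]
width: 0.24
grip_force: 61.4
```

Emit:
play_rows(moves=[[[0, 0, 0, 0, 0.01, 0, 10], [0, 0, 0, 0, 0, 0, 10], [0, 0, 0, 0, 0, 0, 10]]])

```text
time: 7.35
tool_pos: [0.5101, -0.1452, 0.0284]
tcp_rot: [-0.368, 3.118, -0.006]
wrist_force: [0.5, -9.0, 3.0]
width: 0.239
grip_force: 61.2
```

```bash
python3 - <<'E'
from fit import *; from workcell import bot,vision; import pickle
s=bot.read_state();print(s['tool_pos'],s['wrist_force'],s['torque'])
d={n:vision.read_camera(n) for n in('top','side')};pickle.dump(d,open('d3.pkl','wb'))
a=d['side']['image'][:,:,::-1][240:350,275:405]
b=d['top']['image'][:,:,::-1][195:300,350:440]
k=lambda x:cv2.convertScaleAbs(cv2.resize(x,None,fx=540/x.shape[0],fy=540/x.shape[0],interpolation=cv2.INTER_CUBIC),alpha=1.7)
o=np.hstack([k(a)[:,:400],k(b)[:,:400]]);print(o.shape,540/110,540/105);cv2.imwrite('pics/fence.png',o)
E
```

```text
[ 0.51008112 -0.14519898  0.02843205] [ 0.50527329 -9.02180484  3.02090615] [-1.48295311 -0.09980117  0.13607594]
(540, 800, 3) 4.909090909090909 5.142857142857143
```

View pics/fence.png

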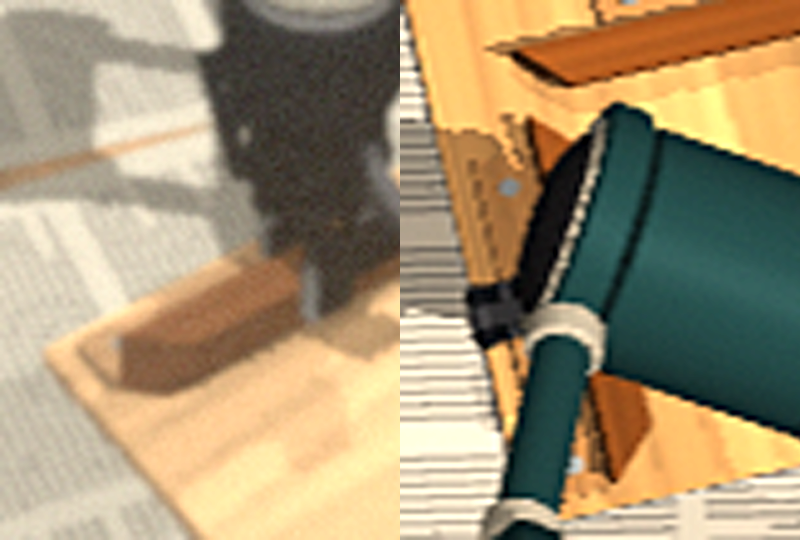

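```bash
python3 - <<'E'
from fit import *; import pickle
T=pickle.load(open('d3.pkl','rb'))['top']
k=540/105; px=(np.array([[130,118],[212,482],[250,420],[168,86],[115,53]])+.5)/k-.5+[350,195]
W=on_plane(T,px,.047);print(W.round(4).tolist())
v=W[1]-W[0];print(np.hypot(*v[:2]),np.arctan2(-v[1],-v[0]))
for y in(.235,.225):
  ex=np.array([np.cos(y),np.sin(y)]);print([(ex@(w[:2]-W[0,:2])*1000).round(1) for w in W],[(np.array([-ex[1],ex[0]])@(w[:2]-W[0,:2])*1000).round(1) for w in W])
E
```

```text
[[0.5855, -0.1137, 0.047], [0.4228, -0.1516, 0.047], [0.4507, -0.1684, 0.047], [0.6001, -0.1306, 0.047], [0.6147, -0.1067, 0.047]]
0.16700496586657868 0.2290749956350067
[np.float64(0.0), np.float64(-167.0), np.float64(-143.8), np.float64(10.2), np.float64(30.0)] [np.float64(0.0), np.float64(1.0), np.float64(-21.9), np.float64(-19.9), np.float64(-0.0)]
[np.float64(0.0), np.float64(-167.0), np.float64(-143.6), np.float64(10.4), np.float64(30.0)] [np.float64(0.0), np.float64(-0.7), np.float64(-23.3), np.float64(-19.8), np.float64(0.3)]
```

Emit:
play_rows(moves=[[[0, 0, 0, 0, -0.01, 0, 10], [0, 0, 0, -0.05, 0, 0, 10], [0, 0, 0, -0.06, 0, 0, 10], [0, 0, 0, -0.05, 0, 0, 10], [0, 0, 0, -0.04, 0, 0, 10]]])

```text
time: 7.87
tool_pos: [0.5266, -0.1412, 0.0283]
tcp_rot: [0.368, -3.115, 0.003]
wrist_force: [-10.5, -8.8, 14.9]
width: 0.24
grip_force: 62.5
```

Emit:
play_rows(moves=[[[0, 0, 0, 0, 0, 0, 10], [0, 0, 0, 0, 0, 0, 10]]])

```text
time: 8.03
tool_pos: [0.5277, -0.141, 0.0284]
tcp_rot: [0.368, -3.118, 0.003]
wrist_force: [-6.0, -7.6, 10.3]
width: 0.242
grip_force: 62.2
```

Emit:
play_rows(moves=[[[0, 0, 0, -0.01, 0, 0, 10], [0, 0, 0, -0.01, 0, 0, 10], [0, 0, 0, -0.01, 0, 0, 10], [0, 0, 0, 0, 0, 0, 10]]])

```text
time: 8.37
tool_pos: [0.5295, -0.1406, 0.0284]
tcp_rot: [0.368, -3.115, 0.003]
wrist_force: [-9.2, -9.5, 13.3]
width: 0.24
grip_force: 62.5
```

Emit:
play_rows(moves=[[[0, 0, 0, 0, -0.005, -0.013, 10], [0, 0, 0, -0.015, 0, 0, 10], [0, 0, 0, -0.015, 0, 0, 10], [0, 0, 0, 0, 0, 0, 10], [0, 0, 0, 0, 0, 0, 10]]])

```text
time: 8.78
tool_pos: [0.5331, -0.1397, 0.0285]
tcp_rot: [0.368, -3.117, 0.002]
wrist_force: [-3.1, -8.1, 4.4]
width: 0.241
grip_force: 61.3
```

Emit:
play_rows(moves=[[[0, 0, 0, -0.01, 0, 0, 10], [0, 0, 0, 0, 0, 0, 10], [0, 0, 0, 0, 0, 0, 10]]])

```text
time: 9.03
tool_pos: [0.5338, -0.1395, 0.0285]
tcp_rot: [0.368, -3.116, 0.002]
wrist_force: [-3.2, -7.7, 4.5]
width: 0.241
grip_force: 61.3
```

Emit:
play_rows(moves=[[[0, 0, 0, -0.01, 0, 0, 10], [0, 0, 0, 0, 0, 0, 10], [0, 0, 0, 0, 0, 0, 10]]])

```text
time: 9.28
tool_pos: [0.5348, -0.1393, 0.0285]
tcp_rot: [0.368, -3.116, 0.002]
wrist_force: [-3.7, -7.4, 4.4]
width: 0.239
grip_force: 61.4
```

Emit:
play_rows(moves=[[[0, 0, 0, -0.01, -0.005, 0, 10], [0, 0, 0, 0, 0, 0, 10], [0, 0, 0, 0, 0, 0, 10]]])

```text
time: 9.53
tool_pos: [0.5361, -0.139, 0.0285]
tcp_rot: [0.367, -3.117, 0.001]
wrist_force: [-2.9, -5.8, 3.4]
width: 0.243
grip_force: 61.3
```

Emit:
play_rows(moves=[[[0, 0, 0, -0.01, 0, 0, 10], [0, 0, 0, 0, 0, 0, 10], [0, 0, 0, 0, 0, 0, 10]]])

```text
time: 9.78
tool_pos: [0.5369, -0.1388, 0.0285]
tcp_rot: [0.367, -3.117, 0.001]
wrist_force: [-3.8, -5.3, 3.9]
width: 0.24
grip_force: 61.3
```

Emit:
play_rows(moves=[[[0, 0, 0, -0.007, 0, 0, 10], [0, 0, 0, 0, 0, 0, 10], [0, 0, 0, 0, 0, 0, 10]]])

```text
time: 10.03
tool_pos: [0.5375, -0.1386, 0.0285]
tcp_rot: [0.367, -3.117, 0.001]
wrist_force: [-3.7, -5.6, 4.3]
width: 0.245
grip_force: 61.3
```

Emit:
play_rows(moves=[[[0, 0, 0, -0.007, 0, 0, 10], [0, 0, 0, 0, 0, 0, 10], [0, 0, 0, 0, 0, 0, 10]]])

```text
time: 10.28
tool_pos: [0.5382, -0.1385, 0.0285]
tcp_rot: [0.367, -3.117, 0.001]
wrist_force: [-4.1, -5.0, 5.3]
width: 0.239
grip_force: 61.4
```

Emit:
play_rows(moves=[[[0, 0, 0, -0.007, 0, 0, 10], [0, 0, 0, 0, 0, 0, 10], [0, 0, 0, 0, 0, 0, 10]]])

```text
time: 10.53
tool_pos: [0.5389, -0.1383, 0.0284]
tcp_rot: [0.367, -3.117, 0.001]
wrist_force: [-4.1, -5.7, 4.8]
width: 0.243
grip_force: 61.4
```

Emit:
play_rows(moves=[[[0, 0, 0, -0.006, 0, 0, 10], [0, 0, 0, 0, 0, 0, 10], [0, 0, 0, 0, 0, 0, 10]]])

```text
time: 10.78
tool_pos: [0.5395, -0.1382, 0.0285]
tcp_rot: [0.367, -3.117, 0.001]
wrist_force: [-4.0, -5.5, 4.3]
width: 0.245
grip_force: 61.4
```

Emit:
play_rows(moves=[[[0, 0, 0, -0.006, 0, 0, 10], [0, 0, 0, 0, 0, 0, 10], [0, 0, 0, 0, 0, 0, 10]]])

```text
time: 11.03
tool_pos: [0.54, -0.1381, 0.0285]
tcp_rot: [0.367, -3.116, 0.001]
wrist_force: [-4.3, -6.1, 3.9]
width: 0.244
grip_force: 61.4
```

Emit:
play_rows(moves=[[[0, 0, 0, -0.006, 0, 0, 10], [0, 0, 0, 0, 0, 0, 10], [0, 0, 0, 0, 0, 0, 10]]])

```text
time: 11.28
tool_pos: [0.54, -0.138, 0.0285]
tcp_rot: [0.367, -3.115, 0.001]
wrist_force: [-6.6, -6.6, 5.3]
width: 0.244
grip_force: 61.6
```

```bash
python3 - <<'E'
from fit import *; from workcell import bot,vision; import pickle
s=bot.read_state();print(s['tool_pos'],s['wrist_force'],s['torque'])
d={n:vision.read_camera(n) for n in('top','side')};pickle.dump(d,open('d4.pkl','wb'))
a=d['side']['image'][:,:,::-1][240:330,330:420]
b=d['top']['image'][:,:,::-1][195:300,350:440]
k=lambda x:cv2.convertScaleAbs(cv2.resize(x,None,fx=540/x.shape[0],fy=540/x.shape[0],interpolation=cv2.INTER_CUBIC),alpha=1.7)
cv2.imwrite('pics/joint.png',np.hstack([k(a)[:,:400],k(b)[:,:400]]))
E
```

```text
[ 0.53999479 -0.13804937  0.02846315] [-6.59253479 -6.63897546  5.34038679] [-1.02540434  0.6808988   0.13187881]
```

View pics/joint.png

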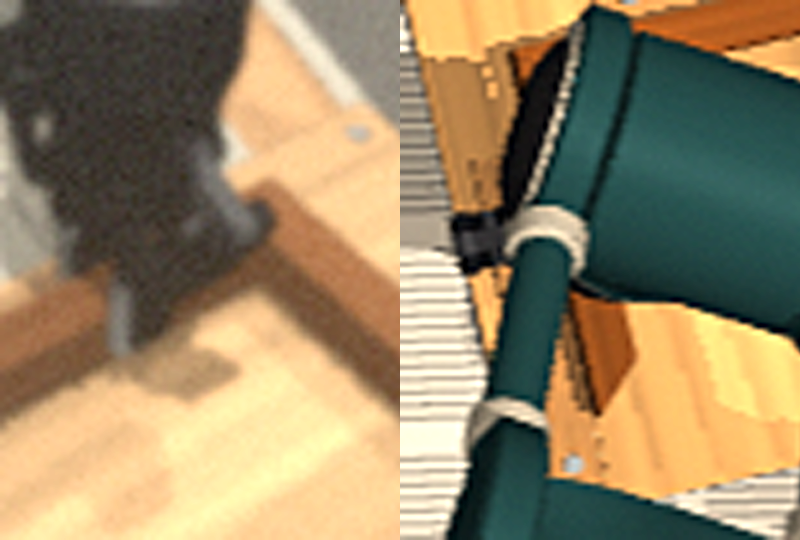

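Side view: the mitre of the short side meets the clamped side near (270,215) in the crop with no visible gap, and motion has stalled in x. Now I'll raise the push gently.

Emit:
play_rows(moves=[[[0, 0, 0, -0.006, 0, 0, 10], [0, 0, 0, 0, 0, 0, 10], [0, 0, 0, 0, 0, 0, 10], [0, 0, 0, 0, 0, 0, 10]]])

```text
time: 11.72
tool_pos: [0.54, -0.1381, 0.0284]
tcp_rot: [0.367, -3.114, 0.001]
wrist_force: [-8.4, -7.1, 6.8]
width: 0.243
grip_force: 61.8
```

Emit:
play_rows(moves=[[[0, 0, 0, -0.006, 0, 0, 10], [0, 0, 0, 0, 0, 0, 10], [0, 0, 0, 0, 0, 0, 10], [0, 0, 0, 0, 0, 0, 10]]])

```text
time: 12.05
tool_pos: [0.54, -0.1381, 0.0285]
tcp_rot: [0.367, -3.113, 0.001]
wrist_force: [-10.3, -7.3, 9.5]
width: 0.24
grip_force: 62.0
```

Emit:
play_rows(moves=[[[0, 0, 0, 0, 0, -0.005, 10], [0, 0, 0, 0, 0, 0, 10], [0, 0, 0, 0, 0, 0, 10], [0, 0, 0, 0, 0, 0, 10]]])

```text
time: 12.38
tool_pos: [0.5401, -0.138, 0.0285]
tcp_rot: [0.367, -3.113, 0.001]
wrist_force: [-7.6, -8.5, 5.9]
width: 0.24
grip_force: 61.5
```

```bash
python3 - <<'E'
from workcell import bot
from scipy.spatial.transform import Rotation as Ro
s=bot.read_state();print(s['tool_pos'],s['wrist_force'],s['torque'],Ro.from_rotvec(s['tcp_rot']).as_matrix().round(4).tolist())
E
```

```text
[ 0.54006157 -0.1380417   0.02850692] [-7.56879685 -8.47969719  5.86645952] [-1.30608489  0.95296204  0.1795259 ] [[-0.9725, -0.2328, -0.0068], [-0.2328, 0.9725, -0.0015], [0.0069, 0.0001, -1.0]]
```

Emit:
play_rows(moves=[[[0, 0, 0, -0.006, 0, 0, 10], [0, 0, 0, 0, 0, 0, 10], [0, 0, 0, 0, 0, 0, 10], [0, 0, 0, 0, 0, 0, 10], [0, 0, 0, 0, 0, 0, 10]]])

```text
time: 12.8
tool_pos: [0.54, -0.138, 0.0285]
tcp_rot: [0.368, -3.112, 0.001]
wrist_force: [-10.0, -9.4, 7.1]
width: 0.242
grip_force: 61.8
```

Emit:
play_rows(moves=[[[0, 0, 0, 0, 0, 0, 10], [0, 0, 0, 0, 0, 0, 10], [0, 0, 0, 0, 0, 0, 10], [0, 0, 0, 0, 0, 0, 10], [0, 0, 0, 0, 0, 0, 10]]])

```text
time: 13.22
tool_pos: [0.54, -0.1381, 0.0285]
tcp_rot: [0.368, -3.112, 0.001]
wrist_force: [-9.4, -8.9, 6.8]
width: 0.242
grip_force: 61.8
```

The sliding friction (about 5 N) muddles the reading. I'll relax the sideways and downward pressing, then set the push to about 12 N.

Emit:
play_rows(moves=[[[0, 0, 0, 0, -0.005, -0.004, 10], [0, 0, 0, 0, -0.005, 0, 10], [0, 0, 0, 0, 0, 0, 10], [0, 0, 0, 0, 0, 0, 10], [0, 0, 0, 0, 0, 0, 10]]])

```text
time: 13.63
tool_pos: [0.54, -0.1381, 0.0285]
tcp_rot: [0.367, -3.112, -0.001]
wrist_force: [-9.2, -6.0, 5.4]
width: 0.237
grip_force: 61.6
```

Emit:
play_rows(moves=[[[0, 0, 0, -0.005, 0, 0, 10], [0, 0, 0, 0, 0, 0, 10], [0, 0, 0, 0, 0, 0, 10], [0, 0, 0, 0, 0, 0, 10]]])

```text
time: 13.97
tool_pos: [0.54, -0.1381, 0.0285]
tcp_rot: [0.367, -3.111, -0.001]
wrist_force: [-10.0, -6.3, 7.0]
width: 0.24
grip_force: 61.8
```

Emit:
play_rows(moves=[[[0, 0, 0, -0.004, -0.003, -0.006, 10], [0, 0, 0, 0, 0, 0, 10], [0, 0, 0, 0, 0, 0, 10], [0, 0, 0, 0, 0, 0, 10]]])

```text
time: 14.3
tool_pos: [0.54, -0.1381, 0.0286]
tcp_rot: [0.367, -3.11, -0.002]
wrist_force: [-11.3, -5.6, 5.1]
width: 0.243
grip_force: 61.4
```

Emit:
play_rows(moves=[[[0, 0, 0, -0.003, 0, 0, 10], [0, 0, 0, 0, 0, 0, 10], [0, 0, 0, 0, 0, 0, 10], [0, 0, 0, 0, 0, 0, 10]]])

```text
time: 14.63
tool_pos: [0.54, -0.1381, 0.0286]
tcp_rot: [0.367, -3.109, -0.002]
wrist_force: [-10.6, -6.0, 5.4]
width: 0.243
grip_force: 61.5
```

Emit:
play_rows(moves=[[[0, 0, 0, -0.003, 0, 0, 10], [0, 0, 0, 0, 0, 0, 10], [0, 0, 0, 0, 0, 0, 10], [0, 0, 0, 0, 0, 0, 10], [0, 0, 0, 0, 0, 0, 10]]])

```text
time: 15.05
tool_pos: [0.54, -0.1381, 0.0285]
tcp_rot: [0.367, -3.108, -0.002]
wrist_force: [-12.1, -6.9, 6.6]
width: 0.238
grip_force: 61.7
```

```bash
python3 - <<'E'
from fit import *; from workcell import bot,vision
F=[]
for i in range(80):
    T=vision.read_camera('top' if i%2 else 'side'); s=bot.read_state(); F.append(s['wrist_force'])
    if i==78: S=T
F=np.array(F); c,n=np.cos(.235),np.sin(.235)
J=np.c_[F@[c,n,0],F@[-n,c,0],F[:,2]]
print(s['time'],J[::10].round(1).tolist(),J.std(0)); print(s['tool_pos'],s['width'],s['grip_force'])
a=S['image'][:,:,::-1][225:345,270:430]
cv2.imwrite('pics/end.png',cv2.convertScaleAbs(cv2.resize(a,None,fx=5,fy=5,interpolation=cv2.INTER_CUBIC),alpha=1.6))
E
```

```text
19.05 [[-14.0, -3.4, 6.3], [-13.3, -2.8, 6.7], [-13.4, -2.6, 6.7], [-14.0, -3.2, 6.1], [-13.6, -2.8, 6.8], [-13.3, -2.5, 7.1], [-13.2, -3.3, 7.0], [-13.0, -2.9, 7.5]] [0.45073159 0.48260488 0.48587776]
[ 0.54001081 -0.13806742  0.02855049] 0.2427014141700596 61.657530069351196
```

View pics/end.png

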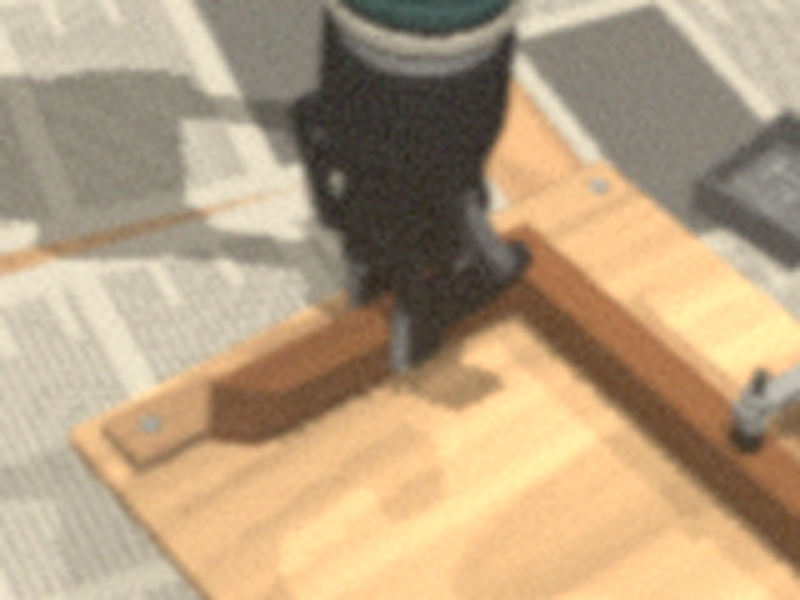

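The end picture shows the short side flush on the fence from (215,400) to (520,250), with the joint closed near (520,290). The push held steady at about 13 N on the wrist for 4 s.

```bash
python3 -c "
from workcell import bot
print(bot.finish_job())"
```

```text
the job is handed in; nothing more can be done
None
```

The job is handed in: the short side lies against the free fence with its mitre closed on the clamped side, still gripped and pressed; the wrist read a steady push of about 13 N along the fence for 4 s, and I estimate 7–17 N of it reaches the joint because fence and bed friction take an unknown share.

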